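# Swing the parts tray back onto its outline

### The job

The orange swing tray of bolts has been left turned out on its corner pin. Push it round the pin until it lies over its own yellow painted outline on the bench, let go of it, and leave the blue swing tray as it is.

Things in the scene. Friction and masses are not known exactly. Their poses are not given: they have to be found in the camera images.
- orange_tray_centre (a point): Centre, 24 mm above the bench, of the orange swing tray: open box 170 x 90 x 40 mm, rim 44 mm above the bench, pinned at one corner (not the big orange tote with a handle). x along the 170 mm length, away from the pin end; y across; z up. The pin is 70 mm towards -x and 30 mm towards -y from here. Outer +y face 45 mm, far end face 85 mm from here. Its bolts and nuts are fixed in it.
- orange_tray (a joint): Turn of the tray about its upright pin, rad, growing counter-clockwise from above; 0 is no special heading. Runs -0.6 to 1.3, past the outline both ways: no stop marks it. Takes 1 to 3 N at the free end and stays where left. It starts 30 to 80 degrees counter-clockwise of its outline, so turn it clockwise: push its +y side near the free end.
- orange_outline: Yellow painted rectangle on the bench, stripes 10 mm wide, inside 174 x 94 mm: the orange tray's place. Origin at the axis of that tray's pin (brass cap 22 mm across, top 58 mm above the bench), at bench height; x along its length from the pin end, y across, z up. Its centre is at x 70, y 30 mm. With the tray in place the x axes agree.
- blue_tray_centre (a point): Centre of the blue swing tray, same shape, size and axes as the orange one, on a pin of its own with a white outline; to be left as it is.
Not all that is in view belongs to the job. Leave any green or turquoise look-alike of the part that bears orange_tray_centre alone.

How it is judged (in metres and radians):
At the end, for the whole second after the job is handed in: The orange tray's heading is within 10 degrees of its yellow outline's, it is at rest, and the centre of the blue tray is within 10 mm of where it began (angle between the x axis of orange_tray_centre and the x axis of orange_outline, either way round below 0.175 rad and velocity of joint orange_tray between -0.05 and 0.05 rad/s and distance of blue_tray_centre from where it was at the start of the episode below 0.01 m); the robot touches nothing.
It fails at once if the blue tray is pushed more than 10 mm from where it stood (distance of blue_tray_centre from where it was at the start of the episode above 0.01 m).
It also fails if it takes over 32 s, if anything falls off the work surface, if the arm or the gripper's body presses on something with over 40 N, if the wrist force passes 120 N, or if a joint passes its speed limit or range.

### The arm

A 6-joint arm with a two-finger parallel gripper is mounted at the origin on the work surface. World frame = base frame: x ahead of the robot, y to its left, z up, the work surface at z = 0. Lengths are in mm, angles in rad, forces in N, time in s.
With the tool pointing down it reaches from about 350 to 775 mm from the base axis. Payload 7.3 kg.
Tool frame: the origin (TCP) lies on the centre line of the jaws, within the pads' length; the fingertips stand 17 mm ahead of it and the grasp point (between the pads) lies 2 mm behind it; z points along the fingers, y is the line along which they close (so a half turn about z gives the same grasp; the last joint's range is limited). The gripper opens to 92 mm and grips with 3 to 60 N. Pads are 19 mm wide; open, the fingers measure 130 mm over their backs; the gripper's body (75 mm by 190 mm) begins 47 mm behind the grasp point.
Start: joints at [-1.382, 0.342, 1.524, -0, 1.275, -0.146], TCP at [172.527, -495.861, 243.741] pointing down, gripper open.
Joint ranges: [-2.53, 2.53], [-0.77, 2.02], [0.04, 2.7], [-1, 4.14], [0.28, 2.66], [-3.11, 3.11]. Speed limits (rad/s): [2.57, 2.57, 3.14, 3.14, 3.14, 3.14].

### API

Orientations are given as [roll, pitch, yaw] about the fixed x, y, z axes, in that order (R = Rz(yaw) Ry(pitch) Rx(roll)).
In Python, from plant import bot gives the robot as it stands. The module is installed in compiled form; this text tells all that it offers.
- The arm moves only by the shell command python3 -m pendant 'ROWS'. ROWS is JSON, a list of rows, each a list of 3 entries, a list of its own where there are three numbers: the shift along the world's x, y, z as a fraction of full scale, then the turn, a rotation vector about the world's x, y, z as a fraction of full scale, then the opening, from -1 (shut) to 1 (fully open), so that 0 is half open. In form: [[[tx, ty, tz], [rx, ry, rz], claw], ...]. A call has exactly 10 rows; each row shifts and turns the commanded pose from where the row before left it; what a row does not reach is not made up. Full scale, the value 1, is 30 mm for a shift and 0.12 rad for a turn. A row lasts 1/12 s, in which the tool goes at most 41.7 mm and 7.16 degrees, less where a joint would pass 70% of its speed; a pose out of reach is approached as far as the arm can. A call with a number of a shift or a turn outside -1 to 1 is refused whole. A call with a gripper value outside its range is refused whole. The fingers move at their own pace and stop on an object; the grip force is fixed at half the most. Time passes only in rows, so rows that do not move let the fingers close, or fill a call up. It gives the time, the measured TCP pose, the force, the opening and the grip force at its end, in the units of the state.
- bot.get_obs(): the state, without advancing time (a new reading comes with each control period).
- bot.capture(name): name is "scene" or "top" or "wrist"; returns the picture (480x640x3 uint8, blue, green, red); there is no depth.
- bot.camera_params(name): a dict with "fovy" (degrees; the focal length in pixels is half the picture's height over the tangent of half this angle, whatever the lens; pixels are square), "cx", "cy" (the principal point, pixels), "distortion" ([k1, k2, p1, p2, k3] as OpenCV has them; the pictures are not rectified), "camera_from_world" (4x4, takes a point from world to camera coordinates). Camera axes: x right, y down, z forward; pixel columns grow to the right and rows downward; lengths in mm; the calibration is good to about 2 mm. A picture is of the moment at which its call begins: read the wrist's pose just before it. camera_params takes no time and is no camera call; for the wrist camera it gives the pose at the moment of the call.
- bot.close_job(): hands the job in; it is judged then, once.
The state is a dict: "time": time; "joint_positions": joint angles; "dq": joint speeds; "tau": joint torques, N m; "tool_pos": TCP position; "tcp_rot": TCP orientation; "contact_force": force on the tool from outside, world axes, zero at the start; "moment": the same for the moment, N m; "grip_width": finger opening in mm; "finger_force": force on a finger pad.
Only numpy, scipy, OpenCV 4.12 (cv2) and the standard library are available. Lean on these libraries where they do the work, as an engineer would, in place of code of your own. Each camera call takes 0.05 s, during which the arm holds its last target. There are 200 camera calls.

## Working session

There is one attempt and no reset: what is moved stays moved. The work goes in short steps, Python scripts to look and compute and a shell command to move; the robot and the scene stay as the last step left them, time stands still between calls to the robot, and variables do not carry over. Pictures are saved under pics/ and viewed, at most 10 in all, crops included, and the job is handed in when it is done.

```bash
mkdir -p pics; python3 - <<'E'
from plant import bot
import cv2
for n in("top","scene"):
    cv2.imwrite(f"pics/{n}0.png",bot.capture(n)); p=bot.camera_params(n); print(n,p)
print(bot.get_obs()["time"],bot.get_obs()["tcp_rot"])
E
```

```text
top {'fovy': 48.582202232737636, 'cx': 319.6441402923569, 'cy': 236.9510735894422, 'distortion': array([0.0305368, 0.       , 0.       , 0.       , 0.       ]), 'camera_from_world': array([[ 1.58679466e-02, -9.99444004e-01,  2.93239141e-02,
        -1.29538643e+02],
       [-9.96568614e-01, -1.81914286e-02, -8.07469522e-02,
         3.87713224e+02],
       [ 8.12355011e-02, -2.79420041e-02, -9.96303186e-01,
         1.07084771e+03],
       [ 0.00000000e+00,  0.00000000e+00,  0.00000000e+00,
         1.00000000e+00]])}
scene {'fovy': 54.81230115534373, 'cx': 324.94180781641177, 'cy': 241.40205606722728, 'distortion': array([-0.08606131,  0.        ,  0.        ,  0.        ,  0.        ]), 'camera_from_world': array([[ 2.80152648e-01,  9.59900236e-01,  1.02971215e-02,
        -1.92090211e+00],
       [ 8.33789080e-01, -2.38002585e-01, -4.98147106e-01,
        -3.31420878e+02],
       [-4.75720783e-01,  1.48142858e-01, -8.67031389e-01,
         1.38749023e+03],
       [ 0.00000000e+00,  0.00000000e+00,  0.00000000e+00,
         1.00000000e+00]])}
0.1 [-3.14023843e+00 -2.15610412e-04  3.34769007e-01]
```

View pics/top0.png

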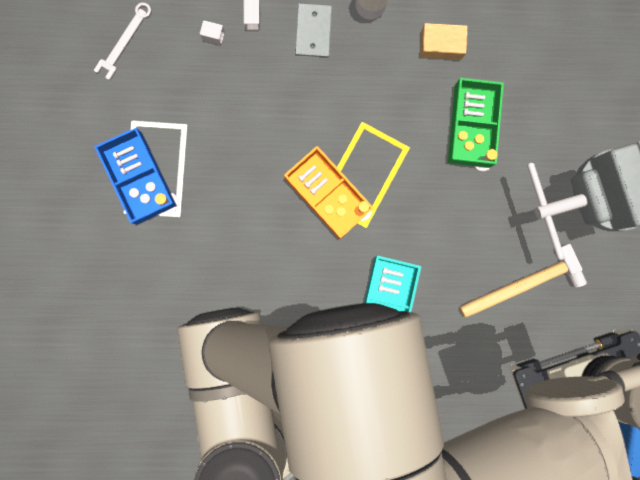

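View pics/scene0.png

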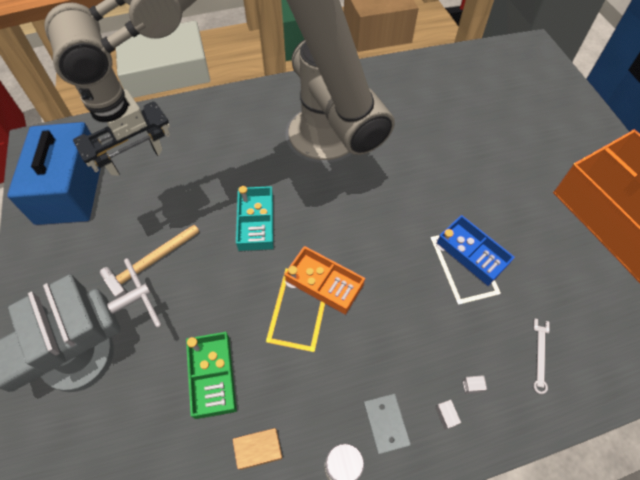

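The top view shows the trays: orange at (328,192) with brass pin (363,208), blue (135,175), green (476,122) and turquoise (392,285). The orange one fits: it is open, carries bolts, is pinned, and has the yellow outline (363,125)-(408,148)-(365,225) beside it. The orange tote at the right of the scene view is too big. I'll measure and confirm with a crop.

```bash
cat > h.py <<'E'
from plant import bot
import cv2, numpy as np
def ray(n,uv,z):
    p=bot.camera_params(n); f=240/np.tan(np.radians(p["fovy"]/2))
    K=np.array([[f,0,p["cx"]],[0,f,p["cy"]],[0,0,1]])
    q=cv2.undistortPoints(np.float64(uv).reshape(-1,1,2),K,p["distortion"])[:,0]
    T=p["camera_from_world"]; d=np.c_[q,np.ones(len(q))]@T[:3,:3]; o=-T[:3,:3].T@T[:3,3]
    return (o+d*((z-o[2])/d[:,2])[:,None])[:,:2]
def big(m,box):
    k=np.zeros_like(m); x0,y0,x1,y1=box; k[y0:y1,x0:x1]=m[y0:y1,x0:x1]
    c,_=cv2.findContours(k,0,cv2.CHAIN_APPROX_NONE); return max(c,key=cv2.contourArea)
def rect(n,c,z):
    r=cv2.minAreaRect(np.float32(ray(n,c.reshape(-1,2),z))); b=cv2.boxPoints(r); e=[b[1]-b[0],b[2]-b[1]]
    l=max(e,key=np.linalg.norm); return np.round(r[0],1),np.round(r[1],1),round(np.degrees(np.arctan2(l[1],l[0]))%180,1),b.round()
E
python3 - <<'E'
from h import *
im=bot.capture("top"); hsv=cv2.cvtColor(im,cv2.COLOR_BGR2HSV)
B=(270,110,420,245)
o=cv2.inRange(hsv,(8,150,80),(20,255,255)); y=cv2.inRange(hsv,(22,130,120),(32,255,255))
print("tray",rect("top",big(o,B),44)); 
yy=y.copy(); yy[:110]=0; yy[245:]=0; yy[:,:330]=0; yy[:,420:]=0
c=big(y,B); print("outline",rect("top",c,0))
print("pin z58",ray("top",[[363,208]],58))
v=cv2.resize(im[105:250,265:425],None,fx=4,fy=4)
mv=cv2.resize((o//2+y//1)[105:250,265:425],None,fx=1,fy=1); v[:145,480:640]=mv[...,None]
cv2.imwrite("pics/crop.png",v)
E
```

```text
tray (array([ 479. , -136.6]), array([168.9,  93.5]), np.float32(43.0), array([[ 385., -160.],
       [ 449., -228.],
       [ 573., -113.],
       [ 509.,  -45.]], dtype=float32))
outline (array([ 528.7, -200. ]), array([195.3, 234.9]), np.float32(132.9), array([[ 377., -180.],
       [ 537., -352.],
       [ 680., -220.],
       [ 520.,  -47.]], dtype=float32))
pin z58 [[ 445.7469921  -206.87574901]]
```

View pics/crop.png

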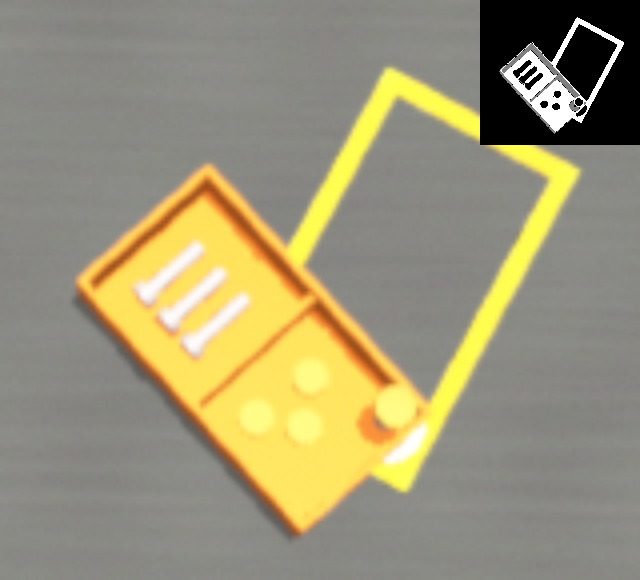

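```bash
python3 - <<'E'
from h import *
P=ray("top",np.float64([[390,68],[580,172],[405,490]])/4+[265,105],0)
print("corners",P.round(1))
for a,b in((2,1),(1,0)):
    d=P[b]-P[a]; print(np.degrees(np.arctan2(d[1],d[0])),np.linalg.norm(d))
d=P[1]-P[2]; t=np.arctan2(d[1],d[0]); R=lambda t:np.array([[np.cos(t),-np.sin(t)],[np.sin(t),np.cos(t)]])
ctr=(P[0]+P[2])/2; print("centre",ctr,"pin",ctr-R(t)@[70,30])
h=np.radians(43); c=np.array([479,-136.6]); print("pin by tray",c-R(h)@[70,30])
pin=(ctr-R(t)@[70,30]+c-R(h)@[70,30])/2
for s in np.linspace(43,np.degrees(t),8):
    q=R(np.radians(s)); print(round(s,1),[(pin+q@[135,75+k]).round() for k in(0,10,35)])
im=bot.capture("top");hsv=cv2.cvtColor(im,cv2.COLOR_BGR2HSV)
print("blue",rect("top",big(cv2.inRange(hsv,(100,130,60),(125,255,255)),(80,110,200,240)),44))
E
```

```text
corners [[ 637.3 -210.3]
 [ 583.6 -311.6]
 [ 412.9 -220.4]]
-28.112487134345066 193.5320888241146
62.06127950909579 114.628053446584
centre [ 525.07594305 -215.38163717] pin [ 449.19812594 -208.85807438]
pin by tray [ 448.26519169 -206.28049625]
43.0 [array([496., -61.]), array([489., -53.]), array([472., -35.])]
32.8 [array([521., -71.]), array([516., -63.]), array([503., -42.])]
22.7 [array([544., -86.]), array([541., -77.]), array([531., -54.])]
12.5 [array([ 564., -105.]), array([562., -95.]), array([557., -71.])]
2.4 [array([ 581., -127.]), array([ 580., -117.]), array([579., -92.])]
-7.8 [array([ 593., -152.]), array([ 594., -142.]), array([ 597., -117.])]
-18.0 [array([ 600., -178.]), array([ 603., -168.]), array([ 611., -145.])]
-28.1 [array([ 603., -205.]), array([ 608., -196.]), array([ 620., -174.])]
blue (array([503.2, 247.4]), array([178.8,  95.4]), np.float32(26.9), array([[402., 249.],
       [445., 164.],
       [604., 245.],
       [561., 330.]], dtype=float32))
```

```bash
python3 -m pendant '[[[0.49,0.78,0],[0,0,0.35],-1],[[0.49,0.78,0],[0,0,0.35],-1],[[0.49,0.78,0],[0,0,0.35],-1],[[0.49,0.78,0],[0,0,0.35],-1],[[0.49,0.78,0],[0,0,0.35],-1],[[0.49,0.78,0],[0,0,0.35],-1],[[0.49,0.78,0],[0,0,0.35],-1],[[0.49,0.78,0],[0,0,0.35],-1],[[0.49,0.78,0],[0,0,0.35],-1],[[0.49,0.78,0],[0,0,0.35],-1]]'
python3 -m pendant '[[[0.49,0.78,0],[0,0,0],-1],[[0.49,0.78,0],[0,0,0],-1],[[0.49,0.78,0],[0,0,0],-1],[[0.49,0.78,0],[0,0,0],-1],[[0.49,0.78,0],[0,0,0],-1],[[0.49,0.78,0],[0,0,0],-1],[[0.49,0.78,0],[0,0,0],-1],[[0.49,0.78,0],[0,0,0],-1],[[0.49,0.78,0],[0,0,0],-1],[[0.49,0.78,0],[0,0,0],-1]]'
```

```text
time: 1.03
tool_pos: [320.0, -260.6, 243.7]
tcp_rot: [3.142, -0.0, 0.757]
contact_force: [0.5, -1.4, 0.1]
grip_width: 30.0
finger_force: 0.0
time: 1.87
tool_pos: [467.0, -26.5, 243.7]
tcp_rot: [-3.142, 0.0, 0.755]
contact_force: [0.8, -0.4, -0.1]
grip_width: 0.4
finger_force: 0.0
```

```bash
python3 -m pendant '[[[0,0,-0.78],[0,0,0],-1],[[0,0,-0.78],[0,0,0],-1],[[0,0,-0.78],[0,0,0],-1],[[0,0,-0.78],[0,0,0],-1],[[0,0,-0.78],[0,0,0],-1],[[0,0,-0.78],[0,0,0],-1],[[0,0,-0.78],[0,0,0],-1],[[0,0,-0.78],[0,0,0],-1],[[0,0,-0.78],[0,0,0],-1],[[0,0,0],[0,0,0],-1]]'
python3 - <<'E'
from h import *
o=bot.get_obs(); p0=np.array(o["tool_pos"][:2]); print(p0,o["time"])
pin=np.array([448.7,-207.6])
prev=p0
for h,off in[(43,94)]+[(a,94) for a in np.linspace(43,-28,21)[1:]]:
    t=np.radians(h); q=pin+np.array([[np.cos(t),-np.sin(t)],[np.sin(t),np.cos(t)]])@[135,off]
    print(round(h,1),q.round(1),((q-prev)/30).round(2)); prev=q
cv2.imwrite("pics/sc1.png",bot.capture("scene")[150:400,150:520])
E
```

```text
time: 2.7
tool_pos: [463.9, -27.4, 29.7]
tcp_rot: [-3.136, 0.004, 0.755]
contact_force: [-1.4, 0.6, -1.3]
grip_width: 0.3
finger_force: 0.0
[463.94284021 -27.35912053] 2.7
43 [483.3 -46.8] [ 0.65 -0.65]
39.4 [493.2 -49.2] [ 0.33 -0.08]
35.9 [502.9 -52.3] [ 0.32 -0.1 ]
32.4 [512.4 -56. ] [ 0.32 -0.12]
28.8 [521.7 -60.2] [ 0.31 -0.14]
25.2 [530.7 -65. ] [ 0.3  -0.16]
21.7 [539.4 -70.3] [ 0.29 -0.18]
18.2 [547.7 -76.2] [ 0.28 -0.2 ]
14.6 [555.6 -82.6] [ 0.26 -0.21]
11.0 [563.2 -89.5] [ 0.25 -0.23]
7.5 [570.3 -96.8] [ 0.24 -0.24]
4.0 [ 576.9 -104.5] [ 0.22 -0.26]
0.4 [ 583.  -112.7] [ 0.2  -0.27]
-3.1 [ 588.7 -121.2] [ 0.19 -0.28]
-6.7 [ 593.7 -130. ] [ 0.17 -0.29]
-10.2 [ 598.3 -139.1] [ 0.15 -0.3 ]
-13.8 [ 602.2 -148.5] [ 0.13 -0.31]
-17.3 [ 605.6 -158.1] [ 0.11 -0.32]
-20.9 [ 608.4 -167.9] [ 0.09 -0.33]
-24.5 [ 610.5 -177.9] [ 0.07 -0.33]
-28.0 [ 612. -188.] [ 0.05 -0.34]
```

View pics/sc1.png

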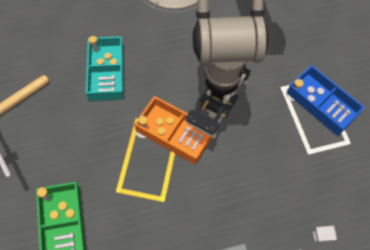

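The scene crop shows the closed fingers at about (212,115), beside the orange tray's +y side near the free end and clear of blue. Next is the push.

```bash
python3 -m pendant '[[[0.33,-0.33,0],[0,0,0],-1],[[0.32,-0.32,0],[0,0,0],-1],[[0.33,-0.08,0],[0,0,-0.52],-1],[[0.32,-0.1,0],[0,0,-0.52],-1],[[0.32,-0.12,0],[0,0,-0.52],-1],[[0.31,-0.14,0],[0,0,-0.52],-1],[[0.3,-0.16,0],[0,0,-0.52],-1],[[0.29,-0.18,0],[0,0,-0.52],-1],[[0.28,-0.2,0],[0,0,-0.52],-1],[[0.26,-0.21,0],[0,0,-0.52],-1]]'
python3 -m pendant '[[[0.25,-0.23,0],[0,0,-0.52],-1],[[0.24,-0.24,0],[0,0,-0.52],-1],[[0.22,-0.26,0],[0,0,-0.52],-1],[[0.2,-0.27,0],[0,0,-0.52],-1],[[0.19,-0.28,0],[0,0,-0.52],-1],[[0.17,-0.29,0],[0,0,-0.52],-1],[[0.15,-0.3,0],[0,0,-0.52],-1],[[0.13,-0.31,0],[0,0,-0.52],-1],[[0,0,0],[0,0,0],-1],[[0,0,0],[0,0,0],-1]]'
cat > m.py <<'E'
from h import *
im=bot.capture("top");hsv=cv2.cvtColor(im,cv2.COLOR_BGR2HSV)
B=(290,80,440,260)
print("tray",rect("top",big(cv2.inRange(hsv,(8,150,80),(20,255,255)),B),44)); cv2.imwrite("pics/t_%.2f.png"%bot.get_obs()["time"],im[80:280,270:450].repeat(3,0).repeat(3,1))
E
python3 m.py; ls pics
```

```text
time: 3.58
tool_pos: [559.0, -83.1, 34.9]
tcp_rot: [3.141, -0.001, 0.253]
contact_force: [-0.8, 0.9, -0.1]
grip_width: 0.3
finger_force: 0.7
time: 4.42
tool_pos: [605.3, -148.9, 34.6]
tcp_rot: [3.141, -0.002, -0.242]
contact_force: [0.2, 0.1, -0.3]
grip_width: 0.3
finger_force: 0.0
tray (array([ 528.1, -236. ]), array([ 78.5, 124.9]), np.float32(135.7), array([[ 456., -220.],
       [ 545., -308.],
       [ 600., -252.],
       [ 511., -164.]], dtype=float32))
crop.png
sc1.png
scene0.png
t_4.47.png
top0.png
```

View pics/t_4.47.png

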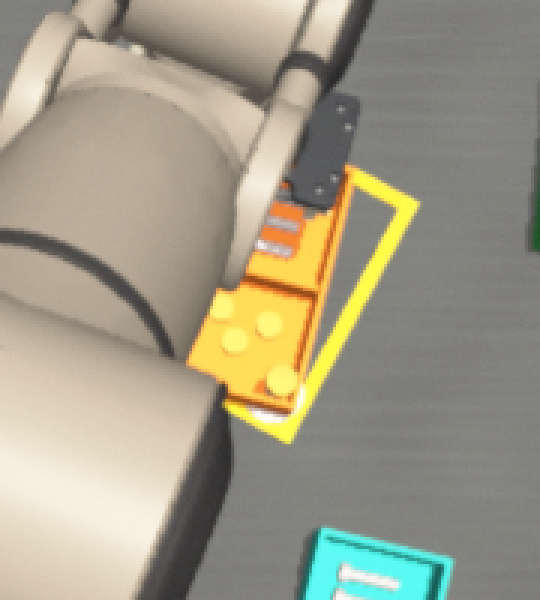

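The crop shows the tray with its right rim running (290,410)-(352,170), about 14° short of the outline edge (290,440)-(418,205). I'll finish slowly and back off.

```bash
python3 -m pendant '[[[0.06,-0.16,0],[0,0,-0.26],-1],[[0.05,-0.16,0],[0,0,-0.26],-1],[[0.05,-0.16,0],[0,0,-0.26],-1],[[0.04,-0.17,0],[0,0,-0.26],-1],[[0.04,-0.16,0],[0,0,-0.26],-1],[[0.03,-0.17,0],[0,0,-0.26],-1],[[0.03,-0.17,0],[0,0,-0.26],-1],[[0.02,-0.17,0],[0,0,-0.26],-1],[[0,0,0],[0,0,0],-1],[[0,0,0],[0,0,0],-1]]'
python3 -m pendant '[[[0.2,0.4,0],[0,0,0],-1],[[0.25,0.5,0],[0,0,0],-1],[[0.25,0.5,0],[0,0,0],-1],[[0.25,0.5,0],[0,0,0],-1],[[0,0.5,0.5],[0,0,0],-1],[[0,0.8,0.6],[0,0,0],-1],[[0,0.8,0.6],[0,0,0],-1],[[-0.3,0.8,0.6],[0,0,0],-1],[[-0.3,0.8,0.6],[0,0,0],-1],[[-0.3,0.8,0.3],[0,0,0],-1]]'
python3 m.py; ls pics
```

```text
time: 5.3
tool_pos: [614.0, -188.6, 32.8]
tcp_rot: [3.141, 0.001, -0.494]
contact_force: [-0.1, 0.7, -0.4]
grip_width: 0.6
finger_force: 0.0
time: 6.13
tool_pos: [616.0, 6.0, 132.5]
tcp_rot: [-3.14, -0.003, -0.492]
contact_force: [1.9, 0.1, 0.0]
grip_width: 0.5
finger_force: 0.0
tray (array([ 563.3, -233.6]), array([83.7, 83.4]), np.float32(62.5), array([[ 507., -251.],
       [ 581., -290.],
       [ 620., -216.],
       [ 546., -177.]], dtype=float32))
crop.png
sc1.png
scene0.png
t_4.47.png
t_6.18.png
top0.png
```

View pics/t_6.18.png

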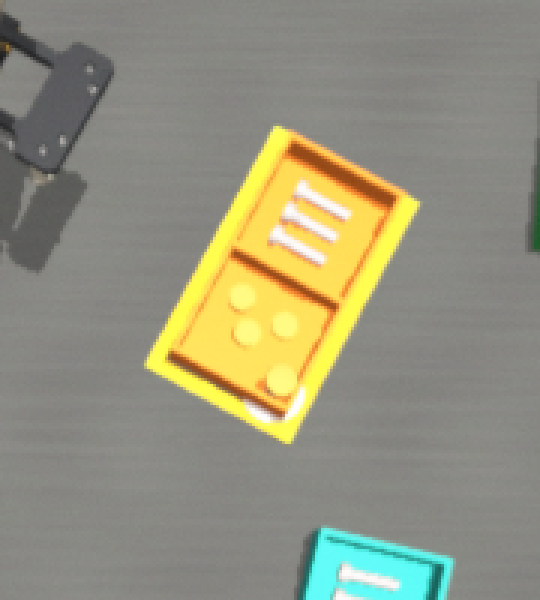

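```bash
python3 - <<'E'
from h import *
im=bot.capture("scene"); cv2.imwrite("pics/sc2.png",cv2.resize(im[150:400,150:530],None,fx=2,fy=2)); o=bot.get_obs(); print(o["contact_force"],np.abs(o["dq"]).max())
E
```

```text
[0.1756141  0.01107207 0.5926133 ] 0.0539896057243083
```

View pics/sc2.png

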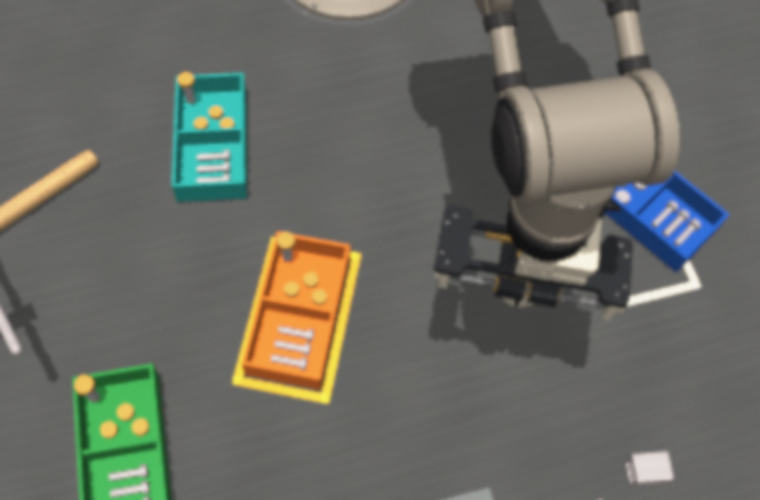

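Both views show the orange tray lying over its outline: in the top crop the yellow frame, with corners at (278,127), (418,205), (290,440) and (150,365), surrounds it evenly. The gripper is clear, and blue stands as before on its outline.

```bash
python3 -m pendant '[[[0,0,0],[0,0,0],-1],[[0,0,0],[0,0,0],-1],[[0,0,0],[0,0,0],-1],[[0,0,0],[0,0,0],-1],[[0,0,0],[0,0,0],-1],[[0,0,0],[0,0,0],-1],[[0,0,0],[0,0,0],-1],[[0,0,0],[0,0,0],-1],[[0,0,0],[0,0,0],-1],[[0,0,0],[0,0,0],-1]]' && python3 -c "
from plant import bot
print(bot.close_job())"
```

```text
time: 7.07
tool_pos: [615.9, 3.9, 129.1]
tcp_rot: [3.141, 0.0, -0.493]
contact_force: [0.2, 0.1, 0.3]
grip_width: 0.5
finger_force: 0.0
the job is handed in; nothing more can be done
None
```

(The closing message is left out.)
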